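# Snap the screw box lid shut

## Robot

A 6-joint arm with a two-finger parallel gripper is mounted at the origin on the work surface. World frame = base frame: x ahead of the robot, y to its left, z up, the work surface at z = 0. Lengths are in m, angles in degrees, forces in N, time in s.
With the tool pointing down it reaches from about 0.375 to 0.9 m from the base axis. Payload 3.1 kg.
Tool frame: the origin (TCP) lies at the very end of the fingers, on their centre line; the grasp point (between the pads) lies 19 mm behind it; z points along the fingers, y is the direction in which the jaws open and shut (so a half turn about z gives the same grasp; the last joint's range is limited). The gripper opens to 87 mm and grips with 3 to 60 N. Pads are 19 mm wide; open, the fingers measure 117 mm over their backs; the gripper's body (75 mm by 190 mm) begins 51 mm behind the grasp point.
Start: joints at [-86.202, 30.224, 82.088, -0, 67.689, -10.227], TCP at [0.152, -0.606, 0.223] pointing down, gripper open.
Joint ranges: [-176.69, 176.69], [-43.24, 126.21], [12.49, 139.97], [-82, 262], [0, 151.66], [-163.58, 163.58]. Speed limits (degrees/s): [159.86, 159.86, 180, 180, 180, 180].

## Interface

Orientations are given as a 3x3 rotation matrix whose columns are the frame's x, y, z axes.
In Python, from rig import bot gives the robot as it stands. The module is installed in compiled form; this text tells all that it offers.
- The arm moves only by the tool play_rows, never from a script. Its argument "targets" is a list of rows, each a list of 7 numbers: the closure, from 0 (fully open) to 1 (shut), then the shift along the world's x, y, z in m, then the turn, a rotation vector about the world's x, y, z in rad. A call has 1 to 12 rows; each row shifts and turns the commanded pose from where the row before left it; what a row does not reach is not made up. A row lasts 1/8 s, in which the tool goes at most 62.5 mm and 10.7 degrees, less where a joint would pass 70% of its speed; a pose out of reach is approached as far as the arm can. A call with a gripper value outside its range is refused whole. The fingers move at their own pace and stop on an object; the grip force is fixed at half the most. Time passes only in rows, so rows that do not move let the fingers close. It gives the time, the measured TCP pose, the force and the opening at its end, in the units of the state.
- bot.read_state(): the state, without advancing time (a new reading comes with each control period).
- bot.capture(name): name is "scene" or "top" or "wrist"; returns the picture (480x640x3 uint8, blue, green, red); there is no depth.
- bot.get_calibration(name): a dict with "fx", "fy", "cx", "cy" (pixels), "R" (3x3) and "t" (3): a world point X has camera coordinates R X + t. Camera axes: x right, y down, z forward; pixel columns grow to the right and rows downward; lengths in m; the calibration is good to about 2 mm. The wrist camera is an equidistant fisheye: a pixel r from the principal point sees the ray r / f radians off the axis. A picture is of the moment at which its call begins: read the wrist's pose just before it. get_calibration takes no time and is no camera call; for the wrist camera it gives the pose at the moment of the call.
- bot.hand_in(): hands the job in, once; it reports no verdict.
The state is a dict: "time_s": time; "joint_positions": joint angles; "qvel": joint speeds; "tau": joint torques, N m; "position": TCP position; "tcp_rot": TCP orientation; "force": force on the tool from outside, world axes, zero at the start; "moment": the same for the moment, N m; "opening": opening from 0.0 (shut) to 1.0 (fully open).
Only numpy, scipy, OpenCV 4.12 (cv2) and the standard library are available. Lean on these libraries where they do the work, as an engineer would, in place of code of your own. Each camera call takes 0.05 s, during which the arm holds its last target. There are 200 camera calls.

## Task

The lid of the screw box on the shelf is on but not clipped down. Work round its blue rim with your fingertips, pressing down each of the four sections until it clicks shut and lies level. Do not pick the box up or push it out of its place, and leave the lock body, the drill guide and the door stop where they are.

Things in the scene. Friction and masses are not known exactly. Their poses are not given: they have to be found in the camera images.
- box: Clear snap-lid box of brass screws, loose on the shelf, about 1.2 kg, 120 mm (x) by 168 mm (y) over its lid; origin at the centre of its underside, z up. Its lid has a clear fixed centre panel and a blue rim in four separate sections, one per side, with fixed blue corners (58 mm high) between. Snapped shut, the rim is level, 60 mm above the shelf, with a lip 62 mm above the shelf.
- lid_panel (a point): middle of the top of the lid's clear centre panel (68 x 116 mm, 57 mm above the shelf), already seated; it does not move. Each blue section is 26 mm wide, hinged by a flexible fold along the panel's edge, with a raised lip 4 mm wide along its outer edge. Pressed at the lip it needs about 10 N, gives way about half-way down, snaps home by itself and stays; let go earlier it stays open.
- rim_front (a joint): hinge angle of the rim section along the robot-side long edge, at -x of the box: 0 = sloping fully up (open), 0.30 rad = pressed level and snapped shut (its stop); let go below about 0.15 it stays open, past about 0.2 it snaps shut by itself
- rim_front_lip (a point): middle of the top of the outer lip of that section (116 mm long along the edge), where it is pressed; 2 mm in from the outermost edge. It moves with the section: about 69 mm above the shelf when open, 62 mm when shut
- rim_back (a joint): hinge angle of the rim section along the long edge at +x of the box: 0 = sloping fully up (open), 0.30 rad = pressed level and snapped shut (its stop); let go below about 0.15 it stays open, past about 0.2 it snaps shut by itself
- rim_back_lip (a point): middle of the top of the outer lip of that section (116 mm long along the edge), where it is pressed; 2 mm in from the outermost edge. It moves with the section: about 69 mm above the shelf when open, 62 mm when shut
- rim_left (a joint): hinge angle of the rim section along the short edge at +y of the box: 0 = sloping fully up (open), 0.30 rad = pressed level and snapped shut (its stop); let go below about 0.15 it stays open, past about 0.2 it snaps shut by itself
- rim_left_lip (a point): middle of the top of the outer lip of that section (66 mm long along the edge), where it is pressed; 2 mm in from the outermost edge. It moves with the section: about 69 mm above the shelf when open, 62 mm when shut
- rim_right (a joint): hinge angle of the rim section along the short edge at -y of the box: 0 = sloping fully up (open), 0.30 rad = pressed level and snapped shut (its stop); let go below about 0.15 it stays open, past about 0.2 it snaps shut by itself
- rim_right_lip (a point): middle of the top of the outer lip of that section (66 mm long along the edge), where it is pressed; 2 mm in from the outermost edge. It moves with the section: about 69 mm above the shelf when open, 62 mm when shut
- lock_body: polished brass mortise lock body lying flat on the shelf beyond the box's +y side: case 165 x 85 x 19 mm, faceplate 235 mm long and 22 mm high; loose, 0.8 kg; origin under its middle. To be left alone
- drill_guide: red plastic drill guide with three steel bushings, 85 x 48 x 36 mm, loose on the shelf beyond the box's -y side; origin under its middle. To be left alone
- door_stop: steel floor door stop with a black rubber band, 44 mm across and 36 mm high, standing loose beyond the box's -y side; origin under its middle. To be left alone
Not all that is in view belongs to the job. What is meant by the box is not brown, and is the larger of those in its own colour.

How it is judged (in metres and radians):
At the end, for the whole second after the job is handed in: all four rim sections are snapped shut (each joint above 0.27 rad of 0.30), the box stands flat and at rest on the shelf within 40 mm of where it stood, and the lock body, drill guide and door stop are within 30 mm of where they were (value of joint each of rim_front, rim_back, rim_left, rim_right above 0.27 rad and distance of box from where it was at the start of the episode below 0.04 m and angle between box's own z axis and vertical below 0.05 rad and height (world z) of box below 0.006 m and linear speed of box below 0.02 m/s and distance of each of lock_body, drill_guide, door_stop from where it was at the start of the episode below 0.03 m); the robot touches nothing.
It fails at once if the box is picked up (its underside more than 15 mm off the shelf) (height (world z) of box above 0.015 m).
It fails at once if the box is shoved more than 40 mm from its place (distance of box from where it was at the start of the episode above 0.04 m).
It fails at once if the lock body, drill guide or door stop is shifted or lifted by more than 30 mm (distance of any of lock_body, drill_guide, door_stop from where it was at the start of the episode above 0.03 m).
It also fails if it takes over 42 s, if anything falls off the work surface, if the arm or the gripper's body presses on something with over 40 N, if the wrist force passes 120 N, or if a joint passes its speed limit or range.

## Working session

There is one attempt and no reset: what is moved stays moved. The work goes in short steps, Python scripts to look and compute and a tool call to move; the robot and the scene stay as the last step left them, time stands still between calls to the robot, and variables do not carry over. Pictures are saved under pics/ and viewed, about 8 in all and at most 12, crops included, and the job is handed in when it is done.

Besides the shell and the picture viewer there is one more tool, called after ">>>" by a JSON object that holds its "name" and its "arguments". play_rows: Moves the arm, as the interface text tells. Its arguments: {"type":"object","properties":{"targets":{"type":"array","items":{"type":"array","items":{"type":"number"}}}},"required":["targets"]}

```bash
mkdir -p pics
python3 - <<'E'
from rig import bot
import cv2
for n in("scene","top"):
    cv2.imwrite(f"pics/{n}0.png",bot.capture(n)); c=bot.get_calibration(n); print(n,c)
print(bot.read_state())
E
```

```text
scene {'fx': 501.00521043878547, 'fy': 501.00521043878547, 'cx': 324.623669019924, 'cy': 231.46409019058424, 'R': array([[ 0.4397115 ,  0.89806422,  0.01159543],
       [ 0.72725092, -0.34844239, -0.59134931],
       [-0.52702932,  0.26845588, -0.80633215]]), 't': array([-0.26106781, -0.40027288,  1.31932464])}
top {'fx': 560.8606253112957, 'fy': 560.8606253112957, 'cx': 321.094531642317, 'cy': 248.78912570753232, 'R': array([[-1.26098280e-03, -9.99998871e-01,  8.17609106e-04],
       [-9.93423352e-01,  1.15908036e-03, -1.14493232e-01],
       [ 1.14492155e-01, -9.56605975e-04, -9.93423692e-01]]), 't': array([0.00642511, 0.61694505, 0.88186474])}
{'time_s': 0.1, 'joint_positions': array([-8.62020752e+01,  3.02729678e+01,  8.21483037e+01, -2.57350819e-03,
        6.76880664e+01, -1.02293520e+01]), 'qvel': array([-0.01899163, -0.06175836, -0.23418374, -0.04315727, -0.05966975,
       -0.00335298]), 'tau': array([ 4.95250151e-04, -4.40985703e+01, -1.77150840e+01,  6.34731981e-02,
        5.34255698e-02, -3.97497331e-05]), 'position': array([ 0.15144069, -0.60570885,  0.22168079]), 'tcp_rot': array([[ 9.70176327e-01,  2.42400220e-01, -1.67863923e-04],
       [ 2.42400095e-01, -9.70174509e-01,  1.90136149e-03],
       [ 2.98033144e-04, -1.88534613e-03, -9.99998178e-01]]), 'force': array([ 0.48821808,  0.00505046, -0.98880122]), 'moment': array([0.02683314, 0.00552223, 0.01415647]), 'opening': 0.9997556836202123}
```

View pics/scene0.png

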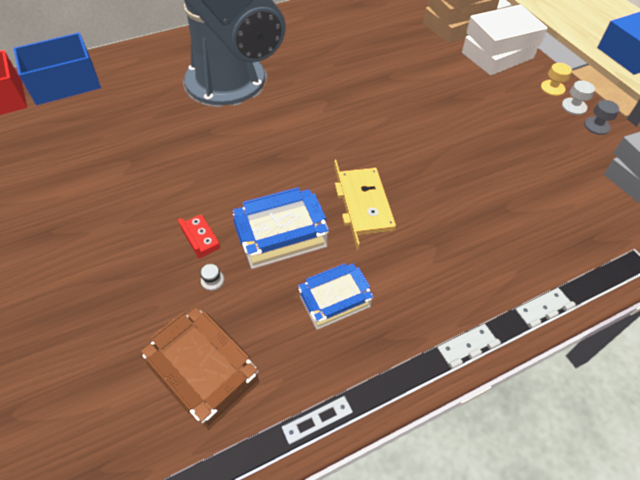

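View pics/top0.png

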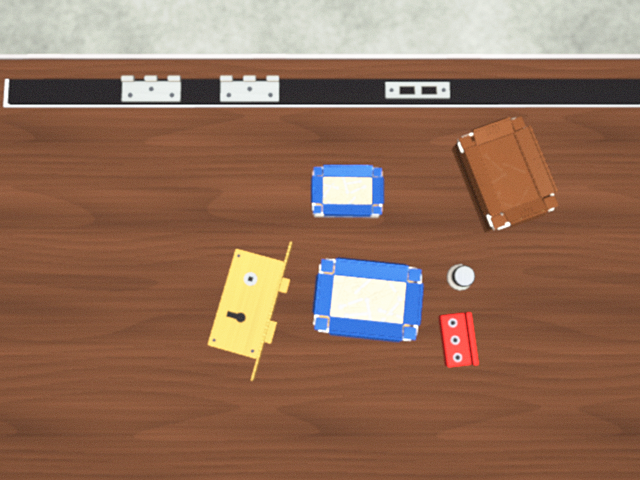

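Top view: the target is the larger blue box at about (368,300). The smaller one at (347,190) is a decoy, and the brown one at (507,173) is ruled out. In the scene view the box is at about (281,227), with the lock body, red guide and stop around it. Next I'll measure the panel outline.

```bash
cat > h.py <<'E'
import cv2,numpy as np
from rig import bot
def cast(c,px,z):
    px=np.atleast_2d(px).astype(float)
    d=np.c_[(px[:,0]-c["cx"])/c["fx"],(px[:,1]-c["cy"])/c["fy"],np.ones(len(px))]@c["R"]
    o=-c["R"].T@c["t"]
    return o+d*((z-o[2])/d[:,2])[:,None]
def blue(im):
    return cv2.inRange(cv2.cvtColor(im,cv2.COLOR_BGR2HSV),(100,120,60),(130,255,255))
E
python3 - <<'E'
from h import *
for n,seed in(("top",(368,300)),("scene",(281,222))):
    im=cv2.imread(f"pics/{n}0.png"); c=bot.get_calibration(n)
    m=cv2.morphologyEx(blue(im),cv2.MORPH_CLOSE,np.ones((3,3)))
    cs,hi=cv2.findContours(m,cv2.RETR_CCOMP,cv2.CHAIN_APPROX_NONE)
    for k,h in zip(cs,hi[0]):
        if cv2.contourArea(k)>800 and cv2.pointPolygonTest(k,seed,False)>0:
            z=0.057 if h[3]>=0 else 0.064
            P=cast(c,k[:,0],z)[:,:2]
            print(n,"hole" if h[3]>=0 else "outer",cv2.minAreaRect((P*1000).astype(np.float32)))
E
```

```text
scene outer ((534.4255981445312, -69.44509887695312), (169.3085479736328, 127.8572006225586), 84.12207794189453)
scene hole ((531.5772705078125, -67.92756652832031), (120.51029968261719, 70.19154357910156), 84.151123046875)
```

Run:
```python
from h import *
im=cv2.imread("pics/top0.png"); c=bot.get_calibration("top")
m=blue(im); m[:235]=0
k=cv2.findNonZero(m)[:,0]; P=cast(c,k,0.064)[:,:2]
r=cv2.minAreaRect((P*1000).astype(np.float32)); print(r)
ctr=np.array([.532,-.0685]); 
a=np.radians(-5.5); u=np.array([np.cos(a),np.sin(a)]); v=np.array([-u[1],u[0]])
for n,o in(("front",-.057*u),("back",.057*u),("left",.081*v),("right",-.081*v)): print(n,(ctr+o).round(4))
```

```text
((534.3187255859375, -67.5316390991211), (168.67868041992188, 121.38117980957031), 84.04606628417969)
front [ 0.4753 -0.063 ]
back [ 0.5887 -0.074 ]
left [0.5398 0.0121]
right [ 0.5242 -0.1491]
```

>>> {"name": "play_rows", "arguments": {"targets": [[1, 0.0374, 0.0457, -0.01, 0, 0, -0.035], [1, 0.0374, 0.0457, -0.01, 0, 0, -0.035], [1, 0.0374, 0.0457, -0.01, 0, 0, -0.035], [1, 0.0374, 0.0457, -0.01, 0, 0, -0.035], [1, 0.0374, 0.0457, -0.01, 0, 0, -0.035], [1, 0.0374, 0.0457, -0.01, 0, 0, -0.035], [1, 0.0374, 0.0457, -0.01, 0, 0, -0.035], [1, 0.0374, 0.0457, -0.01, 0, 0, -0.035], [1, 0.0374, 0.0457, -0.01, 0, 0, -0.035], [1, 0.0374, 0.0457, -0.01, 0, 0, -0.035], [1, 0, 0, 0, 0, 0, 0], [1, 0, 0, 0, 0, 0, 0]]}}

```text
time_s: 1.6
position: [0.5251, -0.1491, 0.1222]
tcp_rot: [[0.995, -0.104, -0.001], [-0.104, -0.995, 0.0], [-0.001, -0.0, -1.0]]
force: [-0.3, 1.3, -0.6]
opening: 0.006
```

>>> {"name": "play_rows", "arguments": {"targets": [[1, 0, 0, -0.025, 0, 0, 0], [1, 0, 0, -0.02, 0, 0, 0], [1, 0, 0, -0.003, 0, 0, 0], [1, 0, 0, -0.002, 0, 0, 0], [1, 0, 0, -0.002, 0, 0, 0], [1, 0, 0, -0.002, 0, 0, 0], [1, 0, 0, -0.002, 0, 0, 0], [1, 0, 0, 0, 0, 0, 0]]}}

```text
time_s: 2.6
position: [0.526, -0.1499, 0.0671]
tcp_rot: [[0.995, -0.105, 0.001], [-0.105, -0.995, -0.001], [0.001, 0.001, -1.0]]
force: [-0.8, -1.4, 3.1]
opening: 0.005
```

>>> {"name": "play_rows", "arguments": {"targets": [[1, 0, 0, -0.0015, 0, 0, 0], [1, 0, 0, -0.0015, 0, 0, 0], [1, 0, 0, -0.001, 0, 0, 0], [1, 0, 0, -0.001, 0, 0, 0], [1, 0, 0, 0, 0, 0, 0], [1, 0, 0, 0, 0, 0, 0]]}}

```text
time_s: 3.35
position: [0.5255, -0.1491, 0.0624]
tcp_rot: [[0.995, -0.105, 0.0], [-0.105, -0.995, 0.0], [0.0, -0.0, -1.0]]
force: [-2.6, 0.5, 9.9]
opening: 0.003
```

>>> {"name": "play_rows", "arguments": {"targets": [[1, 0, 0, -0.0015, 0, 0, 0], [1, 0, 0, 0, 0, 0, 0], [1, 0, 0, 0.04, 0, 0, 0], [1, -0.0248, 0.0435, 0, 0, 0, 0], [1, -0.0248, 0.0435, 0, 0, 0, 0], [1, 0, 0, 0, 0, 0, 0], [1, 0, 0, -0.022, 0, 0, 0], [1, 0, 0, -0.006, 0, 0, 0], [1, 0, 0, -0.002, 0, 0, 0], [1, 0, 0, -0.002, 0, 0, 0], [1, 0, 0, -0.002, 0, 0, 0], [1, 0, 0, 0, 0, 0, 0]]}}

```text
time_s: 4.85
position: [0.4753, -0.0625, 0.0665]
tcp_rot: [[0.994, -0.105, -0.001], [-0.105, -0.994, -0.0], [-0.001, 0.0, -1.0]]
force: [-3.1, -1.0, 4.1]
opening: 0.004
```

>>> {"name": "play_rows", "arguments": {"targets": [[1, 0, 0, -0.0015, 0, 0, 0], [1, 0, 0, -0.0015, 0, 0, 0], [1, 0, 0, -0.001, 0, 0, 0], [1, 0, 0, -0.001, 0, 0, 0], [1, 0, 0, -0.001, 0, 0, 0], [1, 0, 0, 0, 0, 0, 0]]}}

```text
time_s: 5.6
position: [0.4767, -0.0625, 0.0619]
tcp_rot: [[0.994, -0.105, 0.002], [-0.105, -0.994, -0.001], [0.002, 0.001, -1.0]]
force: [-3.7, 0.1, 19.0]
opening: 0.006
```

>>> {"name": "play_rows", "arguments": {"targets": [[1, 0, 0, 0.04, 0, 0, 0], [1, 0.0325, 0.0375, 0, 0, 0, 0], [1, 0.0325, 0.0375, 0, 0, 0, 0], [1, 0, 0, 0, 0, 0, 0], [1, 0, 0, -0.022, 0, 0, 0], [1, 0, 0, -0.006, 0, 0, 0], [1, 0, 0, -0.002, 0, 0, 0], [1, 0, 0, -0.002, 0, 0, 0], [1, 0, 0, -0.002, 0, 0, 0], [1, 0, 0, 0, 0, 0, 0]]}}

```text
time_s: 6.85
position: [0.5409, 0.0129, 0.0667]
tcp_rot: [[0.994, -0.105, 0.0], [-0.105, -0.994, 0.0], [0.0, -0.0, -1.0]]
force: [-1.6, 2.2, 5.5]
opening: 0.006
```

>>> {"name": "play_rows", "arguments": {"targets": [[1, 0, 0, -0.0015, 0, 0, 0], [1, 0, 0, -0.0015, 0, 0, 0], [1, 0, 0, -0.001, 0, 0, 0], [1, 0, 0, -0.001, 0, 0, 0], [1, 0, 0, -0.001, 0, 0, 0], [1, 0, 0, 0, 0, 0, 0]]}}

```text
time_s: 7.6
position: [0.5415, 0.0124, 0.0621]
tcp_rot: [[0.994, -0.105, 0.002], [-0.105, -0.994, -0.001], [0.002, 0.0, -1.0]]
force: [-3.5, 1.7, 16.7]
opening: 0.005
```

Back lip next, at (0.590, -0.074).

>>> {"name": "play_rows", "arguments": {"targets": [[1, 0, 0, 0.04, 0, 0, 0], [1, 0.0245, -0.043, 0, 0, 0, 0], [1, 0.0245, -0.043, 0, 0, 0, 0], [1, 0, 0, 0, 0, 0, 0], [1, 0, 0, -0.022, 0, 0, 0], [1, 0, 0, -0.006, 0, 0, 0], [1, 0, 0, -0.002, 0, 0, 0], [1, 0, 0, -0.002, 0, 0, 0], [1, 0, 0, -0.002, 0, 0, 0], [1, 0, 0, 0, 0, 0, 0]]}}

```text
time_s: 8.85
position: [0.5904, -0.073, 0.0668]
tcp_rot: [[0.994, -0.105, 0.001], [-0.105, -0.994, 0.0], [0.001, -0.0, -1.0]]
force: [-0.0, 1.9, 4.8]
opening: 0.004
```

>>> {"name": "play_rows", "arguments": {"targets": [[1, 0, 0, -0.0015, 0, 0, 0], [1, 0, 0, -0.0015, 0, 0, 0], [1, 0, 0, -0.001, 0, 0, 0], [1, 0, 0, -0.001, 0, 0, 0], [1, 0, 0, -0.001, 0, 0, 0], [1, 0, 0, 0, 0, 0, 0]]}}

```text
time_s: 9.6
position: [0.5901, -0.0737, 0.0621]
tcp_rot: [[0.994, -0.105, 0.001], [-0.105, -0.994, -0.001], [0.001, 0.001, -1.0]]
force: [-3.3, 1.4, 15.1]
opening: 0.006
```

>>> {"name": "play_rows", "arguments": {"targets": [[1, 0, 0, 0.06, 0, 0, 0], [1, -0.02, -0.05, 0.02, 0, 0, 0], [1, -0.02, -0.05, 0.02, 0, 0, 0], [1, -0.02, -0.05, 0.02, 0, 0, 0], [1, -0.02, -0.05, 0.02, 0, 0, 0], [1, -0.02, -0.05, 0.01, 0, 0, 0], [1, 0, 0, 0, 0, 0, 0]]}}

```text
time_s: 10.48
position: [0.4886, -0.3279, 0.2105]
tcp_rot: [[0.994, -0.111, 0.001], [-0.111, -0.994, -0.003], [0.001, 0.003, -1.0]]
force: [0.6, 0.1, -0.2]
opening: 0.003
```

Run:
```python
from h import *
t=bot.capture("top"); s=bot.capture("scene"); cv2.imwrite("pics/t1.png",t)
s0=cv2.imread("pics/scene0.png")
f=lambda i:cv2.resize(i[170:280,160:410],None,fx=3,fy=2.7)
cv2.imwrite("pics/s1.png",np.vstack([f(s0),f(s)]))
f=lambda i:cv2.resize(i[240:390,190:490],None,fx=2.6,fy=2,)
cv2.imwrite("pics/t1.png",np.vstack([f(cv2.imread("pics/top0.png")),f(t)]))
```

```text
(no output)
```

View pics/s1.png

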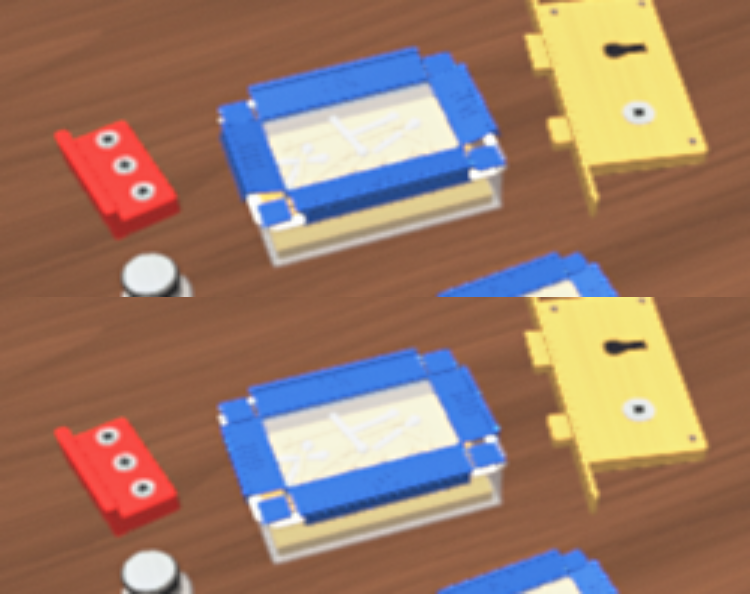

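View pics/t1.png

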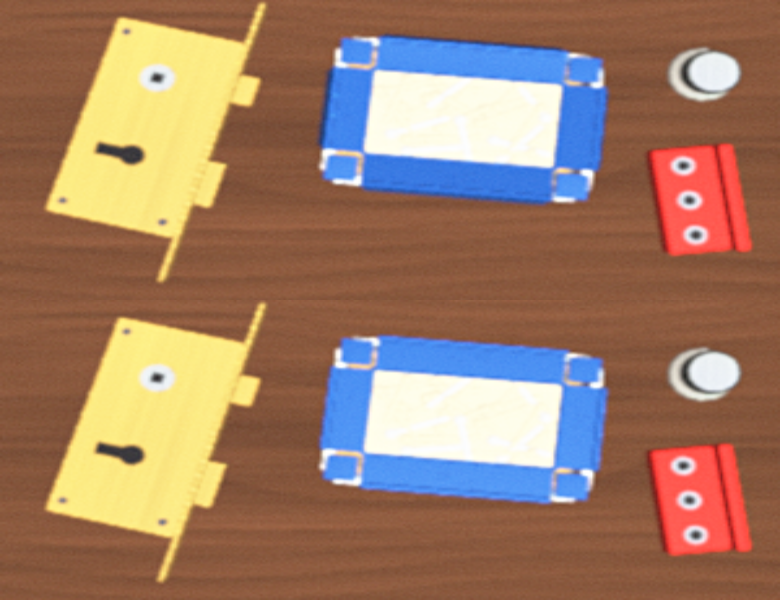

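In both views all four sections now have the same shade and lie flush with the corners (before, they sloped up and were unevenly shaded). The box, lock body, guide and stop have not visibly moved, and the tool is clear, so I'm handing in.

```bash
python3 -c "
from rig import bot
print(bot.hand_in())"
```

```text
the job is handed in; nothing more can be done
None
```

I pressed all four blue rim sections of the larger blue box with closed fingertips (right, front, left, back), backed the arm clear, and handed in at about 10.5 s.

- **Presses:** each press was made at the middle of the section's lip and ended at about 62 mm, the shut height. The force was 15–19 N on front, left and back. On the right it was about 10 N at 62.4 mm, and I then commanded 1.5 mm more; I took no reading after that.
- **Before/after pictures:** both camera views show all four sections level and evenly shaded. I saw no movement of the box, lock body, drill guide or door stop, though I judged this by eye and did not measure it.
- **Not checked:** I did not read the hinge angles directly; shut is inferred from tip height, force and the pictures. No check failed or disagreed.

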